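# Unpin the green scrap caddy with the forked key

## Task

Take the orange-handled forked key and use it to open the scrap caddy with the green lid: straddle the brass spring bar on the front with the prongs, push its red collar sideways, away from the link and towards the black spring barrel, until the bar's end leaves the link and the lid springs up. Then let the bar spring back, and stand the key upright on the worktop and let go. Leave the grey-lidded caddy shut.

Things in the scene. Friction and masses are not known exactly. Their poses are not given: they have to be found in the camera images.
- fork_key: Loose forked key with orange handle, standing on its prongs; 42x22x120 mm, 120 g. Origin: centre of its underside, z up. Two steel prongs 42 mm long, 10 (x) by 22 (y) mm, at x = -21..-11 and 11..21 mm: a 22 mm gap, open along y. Bridge at heights 42-54, handle 28 (x) by 20 (y) at 54-120 mm; grip it across y, 85 mm up, with about 40 N. Same after a half turn.
- green_caddy: Fixed white box 140 (x) by 170 (y) by 85 mm with green lid (top at 98 mm). Origin: centre of its underside; -x is the front with the spring bar, facing the robot within 0.25 rad. Steel lugs, 28-62 mm high, carry the bar at y = -63..-55, -41..-33 and 39..47 mm; a spring barrel follows to y = 65. The lid's link, a slanting strap with an eye round the bar, is at y = -53..-43.
- green_window (a point): Where the prongs go: point on the axis of the green caddy's brass bar (8 mm thick, 45 mm above the worktop, along the caddy's y, at its x = -110 mm), mid-way between a lug and the red collar, 20 mm from each; the collar is on the +y side, 34 mm across. 37 mm clear from bar axis to box. Lower the key with one prong each side of the bar (key x along caddy x), prong tips 22 mm over the worktop.
- green_bar (a joint): Travel in m of the green caddy's spring bar with its collar, pushed to the caddy's +y: 0 = home, through the link's eye; 0.012 and more frees the link; stop at 0.022. The spring takes about 2 N to start, 4 N at 0.012, 6 N at the stop, and pushes the bar back when let go.
- green_lid (a joint): Opening in rad of the green lid, hinged along the caddy's rear top edge (x = +73 mm, height 87 mm), swinging up and back: 0 = shut; once freed a weak spring lifts it by itself in about a second to 1.2.
- grey_lid (a joint): Opening in rad of the lid of the other, like caddy with the grey lid, which stays shut (0). It stands beside the green one; left and right are swapped at random.

How it is judged:
By the outcome, as a careful person would: the job done as asked, in the order asked, and still so for the second after the job is handed in, with the robot touching nothing.
It also fails if it takes over 48 s, if anything falls off the work surface, if the arm or the gripper's body presses on something with over 40 N, if the wrist force passes 120 N, or if a joint passes its speed limit or range.

## Robot

A 7-joint arm with a two-finger parallel gripper is mounted at the origin on a cart in front of the work surface, level with it; the furniture and walls round the work are solid. World frame = base frame: x ahead of the robot, y to its left, z up, the work surface at z = 0. Lengths are in m, angles in rad, forces in N, time in s.
With the tool pointing down it reaches from about 0.4 to 0.9 m from the base axis. Payload 5.6 kg.
Tool frame: the origin (TCP) lies on the centre line of the jaws, within the pads' length; the fingertips stand 17 mm ahead of it and the grasp point (between the pads) lies 2 mm behind it; z points along the fingers, y is the line along which they close (so a half turn about z gives the same grasp; the last joint's range is limited). The gripper opens to 92 mm and grips with 3 to 60 N. Pads are 20 mm wide; open, the fingers measure 128 mm over their backs; the gripper's body (75 mm by 189 mm) begins 69 mm behind the grasp point.
Start: joints at [1.208, 0.468, -0.012, 1.603, 0.006, 1.071, -0.056], TCP at [0.204, -0.617, 0.232] pointing down, gripper open.
Joint ranges: [-2.53, 2.53], [-0.31, 2.02], [-1.57, 1.55], [0.28, 2.44], [-1.29, 4.43], [0.15, 1.84], [-2.92, 2.92]. Speed limits (rad/s): [2.57, 2.57, 3.14, 3.14, 3.14, 3.14, 3.14].

## Interface

Orientations are given as a unit quaternion [w, x, y, z].
In Python, from bench import ctrl gives the robot as it stands.
- The arm moves only by the tool shift_gripper, called after "Emit:" as a command line: name --argument value ..., lists and objects as JSON in quotes. Schema: {"type":"object","properties":{"plan":{"type":"array","items":{"type":"array","prefixItems":[{"type":"number"},{"type":"array","items":{"type":"number"},"minItems":3,"maxItems":3},{"type":"number"}],"minItems":3,"maxItems":3},"minItems":1,"maxItems":12},"squeeze":{"type":"number"},"only":{"type":"string"},"quiet":{"type":"boolean"},"lines":{"type":"string"}},"required":["plan"],"additionalProperties":false}. plan is a list of rows, 1 to 12 of them, each written [opening, [dx, dy, dz], turn]: the finger opening in m, then dx, dy, dz in fractions of the full range, 1 being 0.6 m, then a turn about the tool's z in fractions of the full range, 1 being 60 degrees; each row shifts and turns the commanded pose from where the row before left it, along the tool's axes as they then stand; what a row does not reach is not made up. A row lasts 1/12 s, in which the tool goes at most 0.0417 m and 0.125 rad, less where a joint would pass 70% of its speed; a pose out of reach is approached as far as the arm can. The fingers move at their own pace and stop on an object; squeeze is the grip in N (left out, the last holds). Time passes only in rows, so rows that do not move let the fingers close. The tool returns the time, the measured TCP pose, the force, the opening and the grip force at its end. only (a regular expression) keeps the lines of the reply that match it, lines (a string "A,B") keeps lines A to B, and quiet returns only ok. No shift or turn number may pass 1 either way. Input that does not fit is refused with a message, and nothing moves.
- ctrl.get_state(): the state, without advancing time (a new reading comes with each control period).
- ctrl.get_image(name): name is "scene" or "top"; returns (picture, depth): 384x512x3 uint8, red, green, blue; 384x512 float32, m along the optical axis (not along the pixel's ray), 0 where there is no reading.
- ctrl.get_calibration(name): a dict with "mtx" (3x3 intrinsics, pixels), "k1" (the pictures are not rectified: a ray, as slopes to the right and down, at radius r is drawn at 1 + k1 r^2 times it, then the intrinsics apply), "R" (3x3) and "t" (3): a world point X has camera coordinates R X + t. Camera axes: x right, y down, z forward; pixel columns grow to the right and rows downward; lengths in m; the calibration is good to about 2 mm. A picture is of the moment at which its call begins. get_calibration takes no time and is no camera call.
- ctrl.job_done(): hands the job in; it is judged then, once.
The state is a dict: "clock": time; "qpos": joint angles; "qd": joint speeds; "tau": joint torques, N m; "eef_pos": TCP position; "ee_rot": TCP orientation; "wrist_force": force on the tool from outside, world axes, zero at the start; "ft_torque": the same for the moment, N m; "width": finger opening in m; "grasp_force": force on a finger pad.
Only numpy, scipy, OpenCV 4.12 (cv2) and the standard library are available. Lean on these libraries where they do the work, as an engineer would, in place of code of your own. Each camera call takes 0.05 s, during which the arm holds its last target. There are 200 camera calls.

## Working session

There is one attempt and no reset: what is moved stays moved. The work goes in short steps, Python scripts to look and compute and a tool call to move; the robot and the scene stay as the last step left them, time stands still between calls to the robot, and variables do not carry over. Pictures are saved under pics/ and viewed, at most 11 in all, crops included, and the job is handed in when it is done.

```bash
ls; mkdir -p pics; cat > h.py <<'E'
import numpy as np,cv2
from bench import ctrl
def snap(n,f):
    im,d=ctrl.get_image(n); cv2.imwrite(f'pics/{f}.png',cv2.cvtColor(im,cv2.COLOR_RGB2BGR)); np.savez(f'{f}.npz',im=im,d=d); return im,d
def world(n,uv,z=None,depth=None):
    c=ctrl.get_calibration(n); uv=np.array(uv,float).reshape(-1,1,2)
    s=cv2.undistortPoints(uv,np.array(c['mtx'],float),np.array([c['k1'],0,0,0.]))[:,0]
    R=np.array(c['R']);t=np.array(c['t']); r=np.c_[s,np.ones(len(s))]@R; o=-R.T@t
    k=(z-o[2])/r[:,2] if depth is None else np.asarray(depth)
    return o+r*np.asarray(k)[:,None]
E
python3 - <<'E'
from h import *
for n in('scene','top'): snap(n,n+'0'); c=ctrl.get_calibration(n); print(n,-np.array(c['R']).T@c['t'],c['k1'])
s=ctrl.get_state(); print(s['eef_pos'],s['ee_rot'],s['width'],s['clock'])
E
```

```text
bench.py
pics
scene [0.04362113 0.40934943 0.51668597] 0.016495942778469313
top [ 0.413303   -0.03165794  1.0764674 ] 0.0022435416238538817
[ 0.20414237 -0.61660987  0.23072898] [-7.72377021e-04  9.87249082e-01  1.59181103e-01 -1.70539531e-04] 0.09192792056853999 0.1
```

View pics/scene0.png

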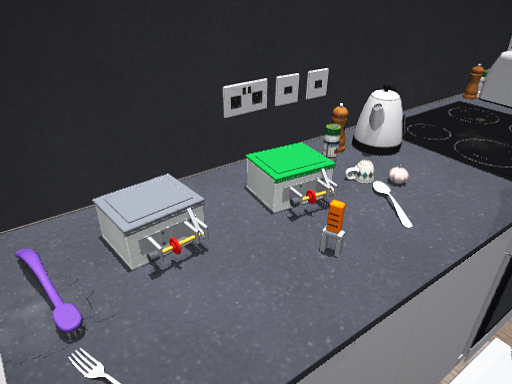

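View pics/top0.png

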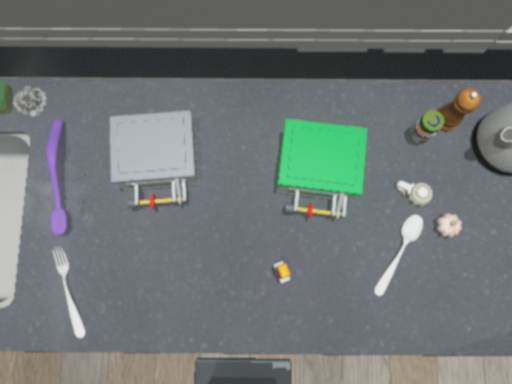

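The scene picture shows the grey caddy on the left (about 150,220), the green caddy in the middle (290,175) and the key standing at (335,230). In the top picture the key is at (282,271), the green lid at (323,157) and its red collar at (310,210).

```bash
python3 - <<'E'
from h import *
im=np.load('top0.npz')['im'];hsv=cv2.cvtColor(im,cv2.COLOR_RGB2HSV);d=np.load('top0.npz')['d']
def m(lo,hi,box):
    k=cv2.inRange(hsv,lo,hi); b=np.zeros_like(k); x0,y0,x1,y1=box; b[y0:y1,x0:x1]=k[y0:y1,x0:x1]; return b
g=m((50,120,60),(75,255,255),(260,100,390,210)); g=cv2.findContours(g,0,2)[0]; g=max(g,key=cv2.contourArea)
w=world('top',cv2.boxPoints(cv2.minAreaRect(g)),.098); print('lid',w.round(4)); print(w.mean(0), [np.degrees(np.arctan2(*(w[(i+1)%4]-w[i])[[1,0]])) for i in range(2)],np.linalg.norm(w[1]-w[0]),np.linalg.norm(w[2]-w[1]))
r=m((0,170,80),(6,255,255),(270,190,360,225))|m((172,170,80),(180,255,255),(270,190,360,225)); y,x=np.nonzero(r); print('red',len(x),world('top',[[x.mean(),y.mean()]],.055), x.min(),x.max(),y.min(),y.max())
br=m((18,120,80),(32,255,255),(270,190,360,225)); P=np.argwhere(br)[:,::-1]; W=world('top',P,.049); l=cv2.fitLine(W[:,:2].astype('f4'),2,0,.01,.01).ravel(); print('bar',len(P),l,np.degrees(np.arctan2(l[1],l[0])))
o=m((8,130,100),(22,255,255),(260,250,310,290)); P=np.argwhere(o)[:,::-1].astype('f4')
bb=world('top',cv2.boxPoints(cv2.minAreaRect(P)),.12); print('key',len(P),world('top',[P.mean(0)],.12),bb.round(4))
x0,y0,x1,y1=262,190,362,292
cr=cv2.resize(cv2.cvtColor(im[y0:y1,x0:x1],cv2.COLOR_RGB2BGR),None,fx=5,fy=5,interpolation=2); cv2.imwrite('pics/c1.png',cr)
E
```

```text
lid [[ 0.6292 -0.0793  0.098 ]
 [ 0.7746 -0.0965  0.098 ]
 [ 0.7534 -0.2755  0.098 ]
 [ 0.6095 -0.2533  0.098 ]]
[ 0.6916805  -0.17613908  0.098     ] [np.float64(-6.717317842484309), np.float64(-96.74484266865365)] 0.14640997799952543 0.18027121307210806
red 33 [[ 0.58416686 -0.1519194   0.055     ]] 308 311 204 216
bar 82 [ 0.10912526  0.99402803  0.5835258  -0.16425511] 83.7351
key 72 [[ 0.45501891 -0.09000186  0.12      ]] [[ 0.4622 -0.0757  0.12  ]
 [ 0.4702 -0.0956  0.12  ]
 [ 0.4478 -0.1045  0.12  ]
 [ 0.4399 -0.0848  0.12  ]]
```

View pics/c1.png

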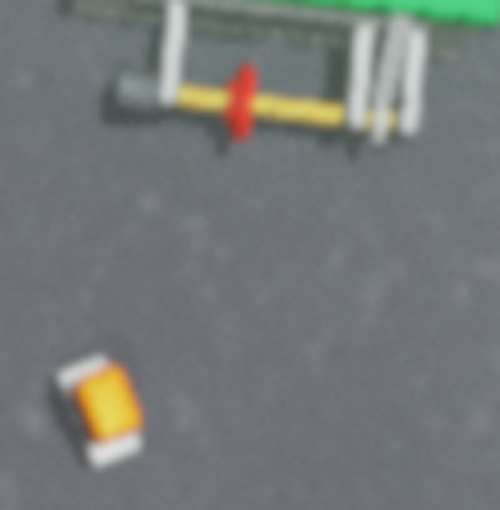

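```bash
python3 - <<'E'
from h import *
im=np.load('top0.npz')['im'];hsv=cv2.cvtColor(im,cv2.COLOR_RGB2HSV)
w=cv2.inRange(hsv,(0,0,150),(180,70,255)); w[:255]=0;w[290:]=0;w[:,:265]=0;w[:,300:]=0
P=np.argwhere(w)[:,::-1].astype('f4'); r=cv2.minAreaRect(P); b=world('top',cv2.boxPoints(r),.054)
print(len(P),b.round(4),b.mean(0)); e=[b[i+1]-b[i] for i in range(3)]; print([(np.linalg.norm(v),np.degrees(np.arctan2(v[1],v[0]))) for v in e])
z=np.load('scene0.npz');hs=cv2.cvtColor(z['im'],cv2.COLOR_RGB2HSV);o=cv2.inRange(hs,(5,150,80),(22,255,255));o[:190]=0;o[245:]=0;o[:,:310]=0;o[:,360:]=0
P=np.argwhere(o)[:,::-1].astype('f4'); d=z['d'][P[:,1].astype(int),P[:,0].astype(int)]
W=world('scene',P[d>0],depth=d[d>0]); print(len(P),np.percentile(W,[3,50,97],axis=0).round(4))
E
```

```text
85 [[ 0.471  -0.0728  0.054 ]
 [ 0.4794 -0.0937  0.054 ]
 [ 0.4389 -0.1099  0.054 ]
 [ 0.4306 -0.0892  0.054 ]] [ 0.45500841 -0.0913966   0.054     ]
[(np.float64(0.022498209354179084), np.float64(-67.99852028639523)), (np.float64(0.043625057027283635), np.float64(-158.25688274634507)), (np.float64(0.0223081348092328), np.float64(111.82892245449867))]
423 [[ 0.4383 -0.1932  0.0464]
 [ 0.4476 -0.087   0.0913]
 [ 0.5782 -0.0812  0.119 ]]
```

Units first: shifts go in shares of 0.6 m and turns go in shares of 60 degrees. So 0.0286 m / 0.6 = 0.0477, -0.0262 m / 0.6 = -0.0437, -0.065 rad / 1.0472 = -0.0621.

Emit:
shift_gripper --plan '[[0.06, [0, 0, 0], -0.0621], [0.06, [0.0477, -0.0437, 0], 0], [0.06, [0.0477, -0.0437, 0], 0], [0.06, [0.0477, -0.0437, 0], 0], [0.06, [0.0477, -0.0437, 0], 0], [0.06, [0.0477, -0.0437, 0], 0], [0.06, [0.0477, -0.0437, 0], 0], [0.06, [0.0477, -0.0437, 0], 0], [0.06, [0.0477, -0.0437, 0], 0]]' --squeeze 40

```text
clock: 0.85
eef_pos: [0.3379, -0.335, 0.2314]
ee_rot: [-0.0, 0.982, 0.191, -0.0]
wrist_force: [1.4, -0.1, 0.9]
width: 0.0604
grasp_force: 0.0
```

To row units: 0.0286 m / 0.6 = 0.0477, -0.0262 m / 0.6 = -0.0437.

Emit:
shift_gripper --plan '[[0.06, [0.0477, -0.0437, 0], 0], [0.06, [0.0477, -0.0437, 0], 0], [0.06, [0.0477, -0.0437, 0], 0], [0.06, [0.0477, -0.0437, 0], 0], [0.06, [0.0477, -0.0437, 0], 0], [0.06, [0.0477, -0.0437, 0], 0], [0.06, [0.0477, -0.0437, 0], 0], [0.06, [0, 0, 0], 0], [0.06, [0, 0, 0], 0]]'

```text
clock: 1.6
eef_pos: [0.4549, -0.0897, 0.2314]
ee_rot: [-0.0, 0.981, 0.194, -0.0]
wrist_force: [0.2, -0.2, 1.6]
width: 0.0601
grasp_force: 0.0
```

```bash
cat >> h.py <<'E'
def rel(goal):
    s=ctrl.get_state(); from scipy.spatial.transform import Rotation as Ro
    q=s['ee_rot']; R=Ro.from_quat([q[1],q[2],q[3],q[0]]).as_matrix()
    print('yaw',np.arctan2(R[1,0],R[0,0]),'pos',s['eef_pos'],'tool d',(R.T@(np.array(goal)-s['eef_pos'])).round(4),'tilt',R[:,2].round(3),'F',np.round(s['wrist_force'],1),'w',s['width'],'t',s['clock'])
E
python3 -c "
from h import *
rel([.455,-.091,.083])"
```

```text
yaw 0.3897787334911016 pos [ 0.45485035 -0.08967228  0.23137414] tool d [-0.0003  0.0014  0.1484] tilt [-0.  0. -1.] F [ 0.2 -0.2  1.6] w 0.06012397450481041 t 1.6
```

To row units: 0.03 m / 0.6 = 0.05, 0.02 m / 0.6 = 0.0333.

Emit:
shift_gripper --plan '[[0.06, [0, 0.0023, 0.05], 0], [0.06, [0, 0, 0.05], 0], [0.06, [0, 0, 0.05], 0], [0.06, [0, 0, 0.05], 0], [0.06, [0, 0, 0.0333], 0], [0.06, [0, 0, 0.0133], 0], [0.06, [0, 0, 0], 0], [0.06, [0, 0, 0], 0]]' --squeeze 40

```text
clock: 2.27
eef_pos: [0.455, -0.0939, 0.0839]
ee_rot: [0.0, 0.982, 0.191, -0.0]
wrist_force: [1.2, 0.6, 0.2]
width: 0.0601
grasp_force: 0.0
```

Emit:
shift_gripper --plan '[[0, [0, 0, 0], 0], [0, [0, 0, 0], 0], [0, [0, 0, 0], 0], [0, [0, 0, 0], 0], [0, [0, 0, 0], 0], [0, [0, 0, 0], 0], [0, [0, 0, 0], 0], [0, [0, 0, 0], 0]]' --squeeze 40

```text
clock: 2.93
eef_pos: [0.4551, -0.0931, 0.0838]
ee_rot: [0.0, 0.982, 0.191, 0.0]
wrist_force: [-0.6, 0.4, 3.3]
width: 0.0202
grasp_force: 40.0
```

```bash
python3 -c "
from h import *
rel([.455,-.091,.083])"
```

```text
yaw 0.3847641170846279 pos [ 0.4551107  -0.09310177  0.08378938] tool d [ 0.0007 -0.002   0.0008] tilt [ 0. -0. -1.] F [-0.6  0.4  3.3] w 0.02023430823459197 t 2.9333
```

To row units: -0.025 m / 0.6 = -0.0417, -0.02 m / 0.6 = -0.0333, 0.1 rad / 1.0472 = 0.0955.

Emit:
shift_gripper --plan '[[0, [0, 0, -0.0333], 0], [0, [0, 0, -0.0417], 0], [0, [0, 0, -0.0417], 0], [0, [0, 0, -0.0417], 0], [0, [0, 0, 0], 0.0955], [0, [0, 0, 0], 0.0955], [0, [0, 0, 0], 0.0955], [0, [0, 0, 0], 0.0955], [0, [0, 0, 0], 0.0955], [0, [0, 0, 0], 0], [0, [0, 0, 0], 0]]'

```text
clock: 3.85
eef_pos: [0.4547, -0.0929, 0.1783]
ee_rot: [0.0, 0.998, -0.056, -0.0]
wrist_force: [0.6, -1.1, -1.1]
width: 0.0195
grasp_force: 40.0
```

```bash
python3 - <<'E'
from h import *
rel([.5809,-.1764,.1838])
im,_=snap('scene','s2')
cv2.imwrite('pics/c2.png',cv2.resize(cv2.cvtColor(im[110:310,220:450],cv2.COLOR_RGB2BGR),None,fx=3,fy=3,interpolation=2))
E
```

```text
yaw -0.11217879452475121 pos [ 0.45468738 -0.09292352  0.17829951] tool d [ 0.1348  0.0688 -0.0056] tilt [-0.001 -0.    -1.   ] F [ 0.6 -1.1 -1.1] w 0.019483530672178694 t 3.85
```

View pics/c2.png

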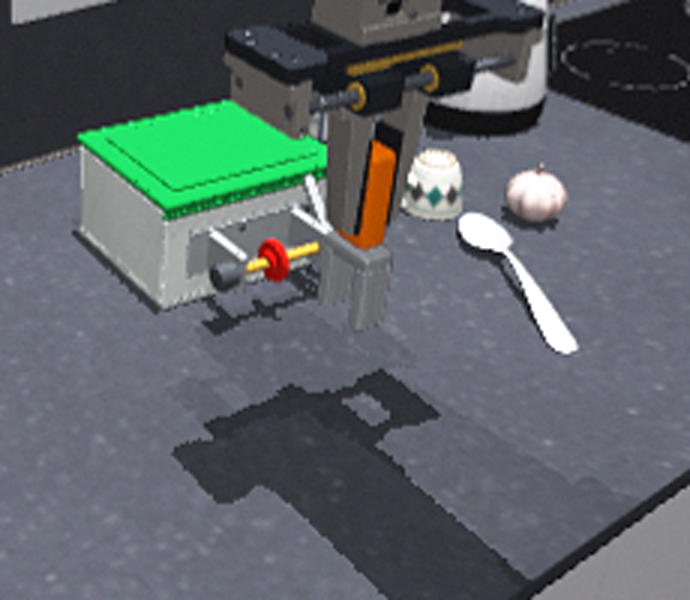

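The key hangs upright in the jaws, prongs around crop (355,290), with the green caddy behind it. Now I'll move it over the window.

To row units: 0.027 m / 0.6 = 0.045, 0.0138 m / 0.6 = 0.023.

Emit:
shift_gripper --plan '[[0, [0.045, 0.023, 0], 0], [0, [0.045, 0.023, 0], 0], [0, [0.045, 0.023, 0], 0], [0, [0.045, 0.023, 0], 0], [0, [0.045, 0.023, 0], 0], [0, [0, 0, 0], 0], [0, [0, 0, 0], 0], [0, [0, 0, 0], 0]]'

```text
clock: 4.57
eef_pos: [0.5803, -0.1766, 0.1778]
ee_rot: [-0.0, 0.998, -0.057, -0.001]
wrist_force: [-0.3, 0.0, -1.2]
width: 0.0198
grasp_force: 40.0
```

```bash
python3 - <<'E'
from h import *
rel([.5809,-.1764,.1058])
im,_=snap('scene','s3')
cv2.imwrite('pics/c3.png',cv2.resize(cv2.cvtColor(im[110:260,220:400],cv2.COLOR_RGB2BGR),None,fx=4,fy=4,interpolation=2))
E
```

```text
yaw -0.11385293948424431 pos [ 0.58025633 -0.17655669  0.17777108] tool d [ 0.0008 -0.0002  0.072 ] tilt [-0.002  0.001 -1.   ] F [-0.3  0.  -1.2] w 0.019822917815085706 t 4.5667
```

View pics/c3.png

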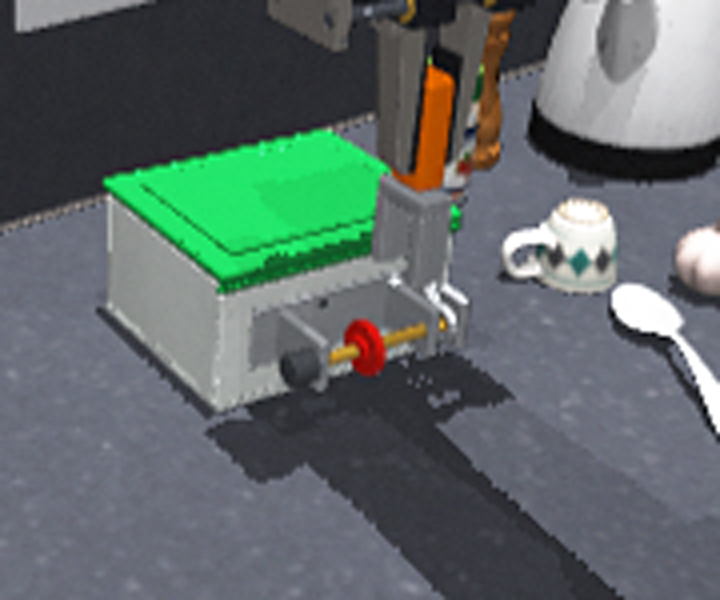

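```bash
python3 - <<'E'
from h import *
c=ctrl.get_calibration('scene');im=np.load('s3.npz')['im']
big=cv2.resize(cv2.cvtColor(im[140:240,270:380],cv2.COLOR_RGB2BGR),None,fx=6,fy=6,interpolation=2)
def pr(P):
    P=np.array(P,float); p=cv2.projectPoints(P,cv2.Rodrigues(np.array(c['R']))[0],np.array(c['t'],float),np.array(c['mtx'],float),np.array([c['k1'],0,0,0.]))[0][:,0]
    return ((p-[270,140]+.5)*6)
a=-.1145; ex=np.array([np.cos(a),np.sin(a),0]);ey=np.array([-np.sin(a),np.cos(a),0]);z=np.array([0,0,1])
k=np.array([.58026,-.17656,.094])
for x in(-21,-11,11):
    q=pr([k+ex*x/1e3+ey*y/1e3+z*h/1e3 for y,h in((-11,54),(-11,0),(11,0),(11,54))]).astype(int); cv2.polylines(big,[q],x<-20,(255,255,0),1)
o=np.array([.6917,-.1761,0])
for y in(-58,-37,-33,7,17,39,47,65):
    q=pr([o+ex*-.110+ey*y/1e3+z*(.045+h) for h in(-.017,.017)]).astype(int); cv2.polylines(big,[q],False,(255,0,255),1)
cv2.imwrite('pics/c4.png',big)
E
```

```text
(no output)
```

View pics/c4.png

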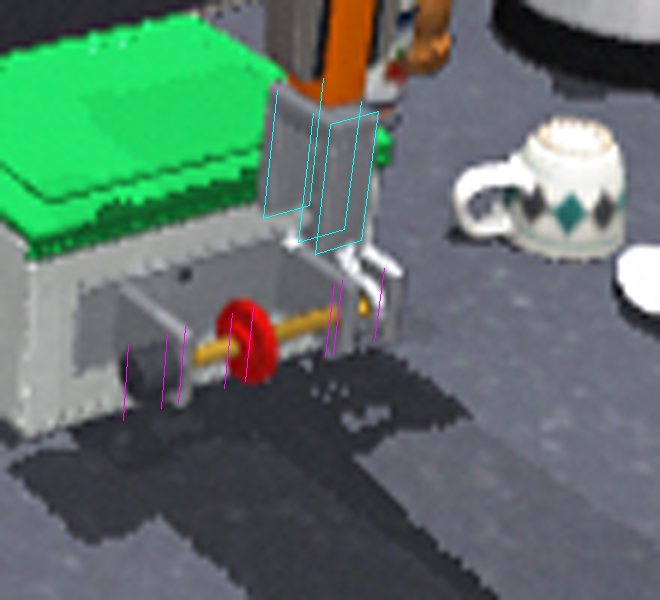

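```bash
python3 - <<'E'
from h import *
a=-.1145; ex=np.array([np.cos(a),np.sin(a),0]);ey=np.array([-np.sin(a),np.cos(a),0]);o=np.array([.6917,-.1761,0])
loc=lambda W:np.c_[(W-o)@ex,(W-o)@ey,W[:,2]]*1e3
z=np.load('s3.npz');hs=cv2.cvtColor(z['im'],cv2.COLOR_RGB2HSV)
def pts(m,x0,y0,x1,y1):
    b=np.zeros_like(m);b[y0:y1,x0:x1]=m[y0:y1,x0:x1];P=np.argwhere(b)[:,::-1];d=z['d'][P[:,1],P[:,0]];return P,d
P,d=pts(cv2.inRange(hs,(0,170,60),(6,255,255))|cv2.inRange(hs,(172,170,60),(180,255,255)),300,185,325,210)
e=cv2.fitEllipse(cv2.convexHull(P.astype('f4')))
print('collar',len(P),e,loc(world('scene',P,depth=d)).round(1)[::8],np.median(loc(world('scene',P,depth=d)),0)); print('at z45',loc(world('scene',[P.mean(0)],.045)))
P,d=pts(cv2.inRange(hs,(5,150,80),(20,255,255)),315,110,340,160); W=loc(world('scene',P,depth=d)); print('handle',len(P),np.percentile(W,[5,50,95],axis=0).round(1))
P,d=pts(cv2.inRange(hs,(20,120,60),(32,255,255)),300,185,345,210); W=loc(world('scene',P,depth=d)); print('bar',len(P),np.percentile(W,[5,50,95],axis=0).round(1))
# prong side face pixels: near prong strip
P,d=pts(cv2.inRange(hs,(0,0,60),(180,60,200)),312,158,336,178); W=loc(world('scene',P,depth=d)); W=W[(W[:,0]<-80)&(W[:,2]>96)]; print('prong',len(W),np.percentile(W,[2,10,50,90,98],axis=0).round(1))
E
```

```text
collar 99 ((310.794677734375, 196.42355346679688), (9.422999382019043, 14.015837669372559), 164.20526123046875) [[ -70.4  -14.2   37.6]
 [-108.2    7.4   60.6]
 [-111.6    7.    59.6]
 [-115.1    9.6   59.5]
 [-114.5   11.7   57. ]
 [-109.4   13.1   52. ]
 [-113.4   13.2   51.5]
 [-117.8   10.6   50.3]
 [-123.6    9.2   50.4]
 [-124.1    6.3   47.1]
 [-128.3    9.6   47.7]
 [-124.5    6.    41.8]
 [-117.1   11.1   33.6]] [-114.56777234    9.94395052   50.79868545]
at z45 [[-107.44156185    4.97150423   45.        ]]
handle 253 [[-127.9 -226.    38.2]
 [-125.6  -10.9  184.1]
 [  81.5   -3.5  213.9]]
bar 49 [[-114.1  -48.2   45.3]
 [-111.3  -13.4   47.8]
 [-106.6   31.3   50.3]]
prong 343 [[-135.2  -23.    98.6]
 [-134.2  -20.3  104.8]
 [-127.3   -8.2  123.5]
 [-100.    -2.7  145.7]
 [ -95.5   -1.6  148.2]]
```

The overlay puts the key and caddy within a few mm of where they were expected. The depth data suggest shifting by about 1.5 mm towards +x and towards -y. I'll descend in small rows and watch the force.

To row units: 0.01 m / 0.6 = 0.0167, 0.005 m / 0.6 = 0.0083.

Emit:
shift_gripper --plan '[[0, [0.0033, 0.0017, 0], 0], [0, [0, 0, 0.0167], 0], [0, [0, 0, 0.0167], 0], [0, [0, 0, 0.0167], 0], [0, [0, 0, 0.0083], 0], [0, [0, 0, 0.0083], 0], [0, [0, 0, 0.0083], 0], [0, [0, 0, 0], 0]]'

```text
clock: 5.28
eef_pos: [0.5824, -0.1782, 0.1323]
ee_rot: [-0.0, 0.998, -0.058, -0.001]
wrist_force: [0.8, 0.7, -1.2]
width: 0.0196
grasp_force: 40.0
```

```bash
python3 -c "
from h import *
rel([.5809,-.1764,.1058])"
```

```text
yaw -0.115108291873872 pos [ 0.58239695 -0.17815914  0.13229241] tool d [-0.0016 -0.0016  0.0265] tilt [-0.002  0.001 -1.   ] F [ 0.8  0.7 -1.2] w 0.019570749847852658 t 5.2833
```

No contact, and the tips are just below the bar's top. Next I'll go on to full depth.

To row units: 0.006 m / 0.6 = 0.01, 0.0025 m / 0.6 = 0.0042.

Emit:
shift_gripper --plan '[[0, [0, 0, 0.01], 0], [0, [0, 0, 0.01], 0], [0, [0, 0, 0.01], 0], [0, [0, 0, 0.01], 0], [0, [0, 0, 0.0042], 0], [0, [0, 0, 0], 0]]'

```text
clock: 5.78
eef_pos: [0.5824, -0.1783, 0.1061]
ee_rot: [-0.0, 0.998, -0.058, -0.001]
wrist_force: [-0.3, 0.4, -1.7]
width: 0.02
grasp_force: 40.0
```

```bash
python3 - <<'E'
from h import *
rel([.5809,-.1764,.1058])
im,_=snap('scene','s5')
cv2.imwrite('pics/c5.png',cv2.resize(cv2.cvtColor(im[120:240,250:390],cv2.COLOR_RGB2BGR),None,fx=5,fy=5,interpolation=2))
E
```

```text
yaw -0.11521494891012642 pos [ 0.58244956 -0.17825642  0.10606777] tool d [-0.0018 -0.0017  0.0003] tilt [-0.002  0.    -1.   ] F [-0.3  0.4 -1.7] w 0.020011043069134968 t 5.7833
```

View pics/c5.png

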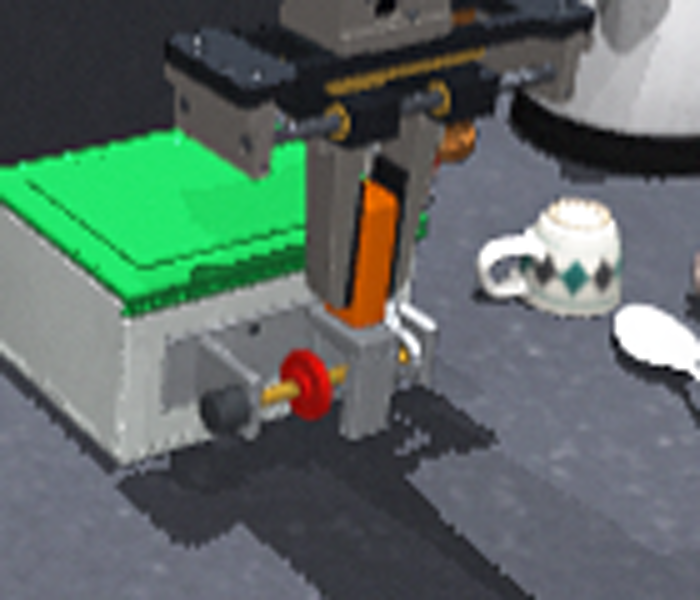

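The prongs straddle the bar between the lug and the collar (front prong at crop 367,380, collar at 308,383). Now I'll push towards the barrel.

To row units: -0.004 m / 0.6 = -0.0067, -0.003 m / 0.6 = -0.005.

Emit:
shift_gripper --plan '[[0, [0, -0.0067, 0], 0], [0, [0, -0.0067, 0], 0], [0, [0, -0.005, 0], 0], [0, [0, -0.005, 0], 0], [0, [0, 0, 0], 0], [0, [0, 0, 0], 0]]'

```text
clock: 6.33
eef_pos: [0.5848, -0.1647, 0.1074]
ee_rot: [0.0, 0.998, -0.058, 0.0]
wrist_force: [-0.9, -3.0, -0.4]
width: 0.0195
grasp_force: 40.0
```

Emit:
shift_gripper --plan '[[0, [0, -0.005, 0], 0], [0, [0, -0.005, 0], 0], [0, [0, -0.005, 0], 0], [0, [0, 0, 0], 0], [0, [0, 0, 0], 0]]'

```text
clock: 6.75
eef_pos: [0.5859, -0.1556, 0.1073]
ee_rot: [0.0, 0.998, -0.058, 0.0]
wrist_force: [0.1, -3.6, 0.5]
width: 0.0199
grasp_force: 40.0
```

```bash
python3 -c "
from h import *
rel([.5824,-.1783,.1058])"
```

```text
yaw -0.11516980671886123 pos [ 0.58589742 -0.15557421  0.10732892] tool d [-0.0009  0.023   0.0015] tilt [ 0.001 -0.    -1.   ] F [ 0.1 -3.6  0.5] w 0.01990277102513134 t 6.75
```

To row units: -0.002 m / 0.6 = -0.0033.

Emit:
shift_gripper --plan '[[0, [0, -0.0033, 0], 0], [0, [0, -0.0033, 0], 0], [0, [0, 0, 0], 0], [0, [0, 0, 0], 0], [0, [0, 0, 0], 0], [0, [0, 0, 0], 0], [0, [0, 0, 0], 0], [0, [0, 0, 0], 0], [0, [0, 0, 0], 0], [0, [0, 0, 0], 0], [0, [0, 0, 0], 0], [0, [0, 0, 0], 0]]'

```text
clock: 7.75
eef_pos: [0.5863, -0.1521, 0.1072]
ee_rot: [0.0, 0.998, -0.058, 0.0]
wrist_force: [0.0, -4.7, 1.3]
width: 0.0197
grasp_force: 40.0
```

```bash
python3 - <<'E'
from h import *
rel([.5824,-.1783,.1058])
im,_=snap('scene','s6')
cv2.imwrite('pics/c6.png',cv2.resize(cv2.cvtColor(im[90:240,230:400],cv2.COLOR_RGB2BGR),None,fx=4,fy=4,interpolation=2))
E
```

```text
yaw -0.11564577086751944 pos [ 0.58627736 -0.15214852  0.107214  ] tool d [-0.0008  0.0264  0.0014] tilt [ 0.    -0.001 -1.   ] F [ 0.  -4.7  1.3] w 0.019739609718986768 t 7.75
```

View pics/c6.png

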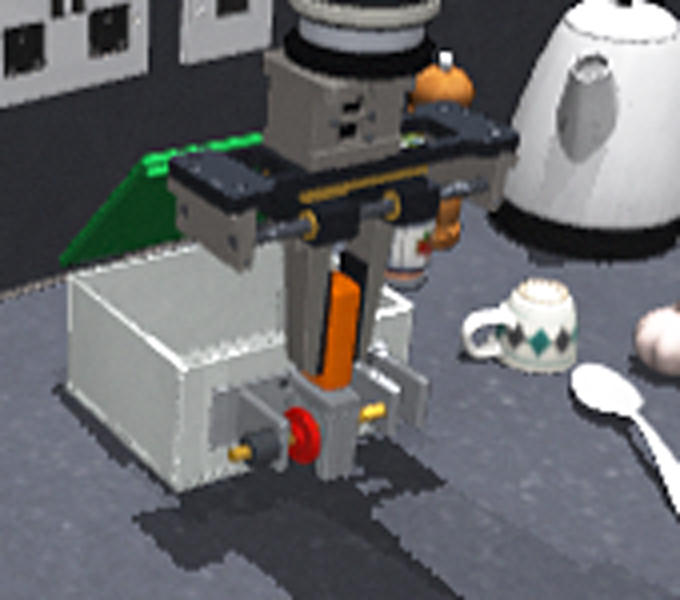

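The lid has sprung up (green edge at crop 150,200) and the bar's end is out of the link. I'll let the bar return gently, then lift straight up.

To row units: 0.003 m / 0.6 = 0.005.

Emit:
shift_gripper --plan '[[0, [0, 0.005, 0], 0], [0, [0, 0.005, 0], 0], [0, [0, 0.005, 0], 0], [0, [0, 0.005, 0], 0], [0, [0, 0.005, 0], 0], [0, [0, 0.005, 0], 0], [0, [0, 0.005, 0], 0], [0, [0, 0, 0], 0], [0, [0, 0, 0], 0], [0, [0, 0, 0], 0]]'

```text
clock: 8.63
eef_pos: [0.584, -0.168, 0.1067]
ee_rot: [-0.002, 0.998, -0.056, -0.0]
wrist_force: [0.9, 6.1, 0.5]
width: 0.02
grasp_force: 48.3
```

```bash
python3 -c "
from h import *
rel([.5824,-.1783,.1058])"
```

```text
yaw -0.11139826446807806 pos [ 0.58396948 -0.16796575  0.10670784] tool d [-0.0004  0.0104  0.0009] tilt [-0.001  0.005 -1.   ] F [0.9 6.1 0.5] w 0.02003574629786656 t 8.6333
```

Something is resisting the return with 6 N, so I'll look before going on.

```bash
python3 - <<'E'
from h import *
im,_=snap('scene','s7'); t,_=snap('top','t7')
A=cv2.resize(im[110:235,250:360],None,fx=4.5,fy=4.5,interpolation=2);B=cv2.resize(t[110:235,260:330],None,fx=4.5,fy=4.5,interpolation=2)
cv2.imwrite('pics/c7.png',cv2.cvtColor(np.hstack([A,B])[:590,:800],cv2.COLOR_RGB2BGR))
E
```

```text
(no output)
```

View pics/c7.png

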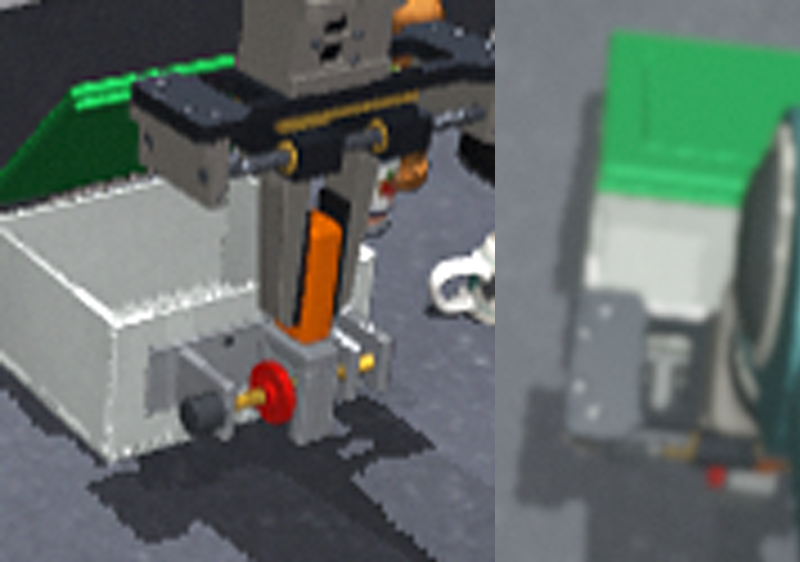

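The bar is essentially home: the collar is back at its old pixel, (310,197) in the full picture. The raised link strap leans against the finger and body. I'll ease off the side pressure and lift straight out.

To row units: -0.01 m / 0.6 = -0.0167, -0.004 m / 0.6 = -0.0067.

Emit:
shift_gripper --plan '[[0, [0, -0.0067, 0], 0], [0, [0, 0, 0], 0], [0, [0, 0, -0.0083], 0], [0, [0, 0, -0.0083], 0], [0, [0, 0, -0.0167], 0], [0, [0, 0, 0], 0]]'

```text
clock: 9.23
eef_pos: [0.5845, -0.1694, 0.1291]
ee_rot: [0.001, 0.998, -0.058, 0.001]
wrist_force: [-0.4, -1.5, 1.4]
width: 0.02
grasp_force: 41.4
```

```bash
python3 -c "
from h import *
rel([.5824,-.1783,.1058])"
```

```text
yaw -0.11632415076966268 pos [ 0.584485   -0.16939535  0.12913827] tool d [-0.0011  0.0091  0.0233] tilt [ 0.001 -0.001 -1.   ] F [-0.4 -1.5  1.4] w 0.020005290607184457 t 9.2333
```

To row units: -0.03 m / 0.6 = -0.05, -0.025 m / 0.6 = -0.0417.

Emit:
shift_gripper --plan '[[0, [0, 0, -0.025], 0], [0, [0, 0, -0.0333], 0], [0, [0, 0, -0.0333], 0], [0, [-0.0333, 0, 0], 0], [0, [-0.05, 0, 0], 0], [0, [-0.05, 0, 0], 0], [0, [-0.05, 0, 0], 0], [0, [-0.0417, 0, 0], 0], [0, [0, 0, 0], 0], [0, [0, 0, 0], 0], [0, [0, 0, 0], 0]]'

```text
clock: 10.15
eef_pos: [0.4511, -0.1531, 0.1829]
ee_rot: [0.0, 0.998, -0.058, 0.001]
wrist_force: [0.3, -0.2, -1.4]
width: 0.0199
grasp_force: 40.0
```

```bash
python3 - <<'E'
from h import *
rel([.45,-.15,.0838])
im,_=snap('scene','s8'); t,_=snap('top','t8')
A=cv2.resize(im[90:300,230:400],None,fx=2.5,fy=2.5,interpolation=2);B=cv2.resize(t[90:300,240:380],None,fx=2.5,fy=2.5,interpolation=2)
cv2.imwrite('pics/c8.png',cv2.cvtColor(np.hstack([A,B]),cv2.COLOR_RGB2BGR))
E
```

```text
yaw -0.11571542843883731 pos [ 0.45108376 -0.15313588  0.18288399] tool d [-0.0016 -0.003   0.0991] tilt [ 0.002 -0.    -1.   ] F [ 0.3 -0.2 -1.4] w 0.019946502518685322 t 10.15
```

View pics/c8.png

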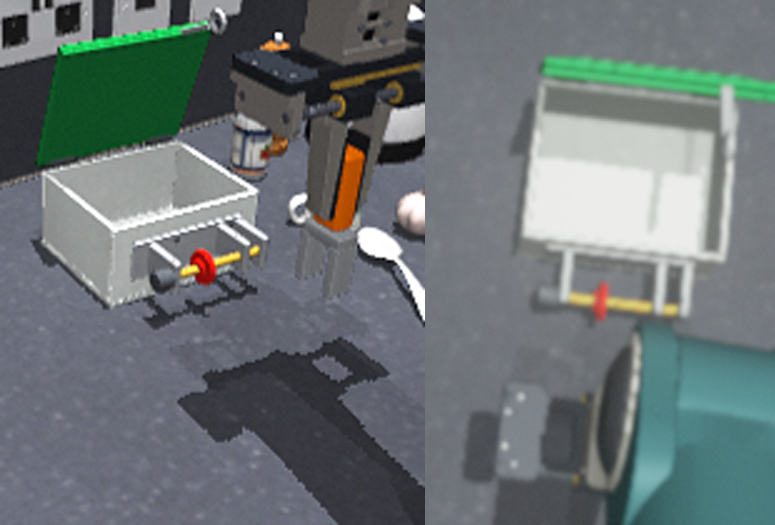

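The lid is wide open, the bar is home (collar at the same place on the bar) and the key is upright in the jaws. Next I'll lower it to the worktop.

To row units: 0.025 m / 0.6 = 0.0417, 0.012 m / 0.6 = 0.02.

Emit:
shift_gripper --plan '[[0, [0, 0, 0.0417], 0], [0, [0, 0, 0.0417], 0], [0, [0, 0, 0.0417], 0], [0, [0, 0, 0.02], 0], [0, [0, 0, 0.0083], 0], [0, [0, 0, 0.005], 0], [0, [0, 0, 0], 0], [0, [0, 0, 0], 0]]'

```text
clock: 10.92
eef_pos: [0.451, -0.153, 0.0877]
ee_rot: [0.0, 0.998, -0.058, 0.001]
wrist_force: [-0.2, 0.3, -1.2]
width: 0.0198
grasp_force: 40.0
```

```bash
python3 -c "
from h import *
rel([.45,-.15,.0838])"
```

```text
yaw -0.11511346563730027 pos [ 0.45096865 -0.15301264  0.08768639] tool d [-0.0013 -0.0029  0.0039] tilt [ 0.001 -0.    -1.   ] F [-0.2  0.3 -1.2] w 0.019829688096142852 t 10.9167
```

To row units: 0.002 m / 0.6 = 0.0033, 0.001 m / 0.6 = 0.0017.

Emit:
shift_gripper --plan '[[0, [0, 0, 0.0033], 0], [0, [0, 0, 0.0017], 0], [0, [0, 0, 0.0017], 0], [0, [0, 0, 0.0017], 0], [0, [0, 0, 0], 0], [0, [0, 0, 0], 0]]'

```text
clock: 11.42
eef_pos: [0.4506, -0.1531, 0.0838]
ee_rot: [0.0, 0.998, -0.058, 0.001]
wrist_force: [-3.9, 2.0, 13.5]
width: 0.0199
grasp_force: 40.0
```

It's on the worktop. I'll ease the load, open and rise.

To row units: -0.0007 m / 0.6 = -0.0012.

Emit:
shift_gripper --plan '[[0, [0, 0, -0.0012], 0], [0, [0, 0, 0], 0], [0.03, [0, 0, 0], 0], [0.06, [0, 0, 0], 0], [0.06, [0, 0, 0], 0], [0.06, [0, 0, 0], 0], [0.06, [0, 0, 0], 0], [0.06, [0, 0, 0], 0]]'

```text
clock: 12.08
eef_pos: [0.45, -0.1529, 0.0827]
ee_rot: [-0.0, 0.998, -0.058, -0.0]
wrist_force: [-0.3, -0.9, 0.7]
width: 0.0576
grasp_force: 0.0
```

Emit:
shift_gripper --plan '[[0.06, [0, 0, -0.0083], 0], [0.06, [0, 0, -0.0333], 0], [0.06, [0, 0, -0.05], 0], [0.06, [0, 0, -0.05], 0], [0.06, [0, 0, -0.05], 0], [0.06, [0, 0, -0.05], 0], [0.06, [-0.0333, 0.05, 0], 0], [0.06, [-0.0333, 0.0583, 0], 0], [0.06, [0, 0.0667, 0], 0], [0.06, [0, 0.0667, 0], 0], [0.06, [0, 0, 0], 0], [0.06, [0, 0, 0], 0]]'

```text
clock: 13.08
eef_pos: [0.3928, -0.2942, 0.2279]
ee_rot: [0.0, 0.998, -0.06, 0.0]
wrist_force: [0.1, 0.4, -0.6]
width: 0.06
grasp_force: 0.0
```

```bash
python3 - <<'E'
from h import *
rel([.45,-.15,.0838])
im,_=snap('scene','s9'); cv2.imwrite('pics/c9.png',cv2.resize(cv2.cvtColor(im[60:310,50:400],cv2.COLOR_RGB2BGR),None,fx=2.2,fy=2.2))
E
```

```text
yaw -0.11985217051064749 pos [ 0.39283331 -0.29423319  0.22793592] tool d [ 0.0395 -0.1501  0.1441] tilt [ 0. -0. -1.] F [ 0.1  0.4 -0.6] w 0.059958487957969424 t 13.0833
```

View pics/c9.png

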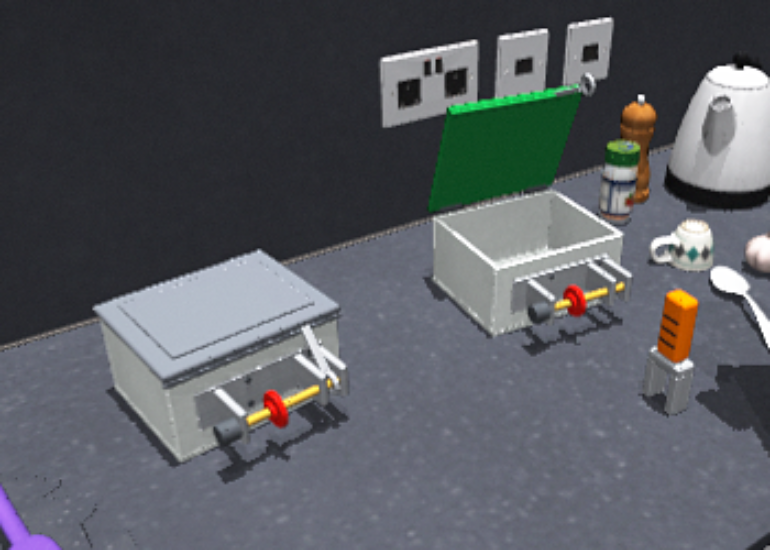

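The picture shows the key upright and free at (672,350), the green lid open, its bar home and the grey caddy shut, with the arm clear.

```bash
python3 -c "
from bench import ctrl
print(ctrl.job_done())"
```

```text
the job is handed in; nothing more can be done
None
```

The job is handed in at about 13 s: the green caddy is open with its bar back home, the key stands upright and released on the worktop, and the grey caddy is still shut.

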